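# Snap the inking roller into its spring-clip stand

### The job

Take the cleaned inking roller off its wooden rest and press it down between the two sprung steel clips of the grey stand until it snaps in and sits fully home on both seats, then let go of it. The height of the stand's head is not measured, so go by feel: press firmly but gently, no harder than the clips need, and do not ram the roller onto its seats. Leave the mug, the flask and the sanding block alone.

Things in the scene. Friction and masses are not known exactly. Their poses are not given: they have to be found in the camera images.
- roller: Inking roller, 136 mm long, 250 g, alike at both ends. Origin at its middle, on its axis; its y axis runs along its length (it may spin about it). Black rubber sleeve, 36 mm diameter, 72 mm long, in the middle: grasp across it. Bare aluminium necks, 18 mm diameter, 36 to 56 mm off the middle. It starts level in the rest, axis 42 mm above the table.
- roller_end (a point): Middle of the roller's +y end face (a 6 mm flat, 68 mm off its middle; the other end is the same). Each end is a disc, 28 mm diameter, 56 to 60 mm off the middle, chamfered from there to this flat; pressed in sideways, the chamfer meets the clip at 35 degrees to the push.
- rest: Fixed plywood rest, base 80 x 130 x 12 mm, origin under its middle, on the table. Two V blocks 92 mm apart along its y carry the roller's necks; between them the sleeve is free to grasp from above, with 12 mm of air under it.
- stand: Fixed grey stand, base 100 x 232 x 10 mm, origin under its middle, on the table. The seated roller lies level along its y axis, straight above the origin. Steel columns 125 mm high at y = +-100 mm. A head is clamped on them at a height that differs each time and is not measured: the seated roller's axis lies 78 to 108 mm above the table. Cross bar top 35 mm under that axis.
- stand_seat (a point): Point on the base (z 10 mm) straight under the +y seat, 48 mm from the middle; the other seat is at -48. The head has two hard U seats, 6 mm thick along y, for the necks: slots 22 mm wide, flared to 36 mm at the top, 13 mm above the seated axis. They must not take over 30 N. Beside the sleeve nothing stands above the cross bar.
- clip_left (a joint): Outward travel (m) of the sprung clip at the stand's +y end: 0 at rest, 0.009 at most, 1000 N/m. Round steel nose (radius 5 mm, 28 mm long across the roller) on a leaf, its centre 7.9 mm above the seated axis; noses 127 mm apart at rest. Roller meets them 19 mm above home; spread about 4 mm each while it is 12 to 6 mm above home; 0.5 to 2 mm when it is home.
- clip_right (a joint): The same at the stand's -y end. Pushing the roller past both clips takes some 8 to 15 N straight down; then the push falls off, and rises steeply where the roller meets its seats. On the way the push may jump about, and friction can hold the roller part-way if it is not pressed right down.
- mug: Blue-grey mug, 84 mm wide, 85 mm high, origin under its middle. Bystander.
- flask: Conical glass flask, 72 mm wide at the foot, 113 mm high, origin under its middle. Bystander.
- sanding_block: Cork sanding block 50 x 85 x 26 mm, origin under its middle. Bystander.
Things that resemble listed ones, but are neither listed nor needed, are in the scene too. Leave any orange or pink look-alike of the rest alone.

How it is judged:
By the outcome, as a careful person would: the job done as asked, in the order asked, and still so for the second after the job is handed in, with the robot touching nothing.
It also fails if it takes over 54 s, if anything falls off the work surface, if the arm or the gripper's body presses on something with over 40 N, if the wrist force passes 120 N, or if a joint passes its speed limit or range.

### The arm

A 6-joint arm with a two-finger parallel gripper is mounted at the origin on the work surface. World frame = base frame: x ahead of the robot, y to its left, z up, the work surface at z = 0. Lengths are in m, angles in rad, forces in N, time in s.
With the tool pointing down it reaches from about 0.35 to 0.775 m from the base axis. Payload 5.5 kg.
Tool frame: the origin (TCP) lies at the very end of the fingers, on their centre line; the grasp point (between the pads) lies 19 mm behind it; z points along the fingers, y is the line along which they close (so a half turn about z gives the same grasp; the last joint's range is limited). The gripper opens to 85 mm and grips with 20 to 120 N. Pads are 22 mm wide; open, the fingers measure 114 mm over their backs; the gripper's body (76 mm by 85 mm) begins 54 mm behind the grasp point. The pads swing forward as they close: fully open they stand 13 mm farther back than shut.
Start: joints at [-0.14, 0.313, 0.046, 1.304, 0, 1.431], TCP at [0.575, -0, 0.231] pointing down, gripper open.
Joint ranges: [-2.76, 2.76], [-0.86, 1.69], [-1.03, 1.26], [-2.2, 2.34], [-1.47, 1.5], [-3.14, 3.14]. Speed limits (rad/s): [2.57, 2.57, 3.14, 3.14, 3.14, 3.14].

### API

Orientations are given as a unit quaternion [w, x, y, z].
In Python, from workcell import env, read_camera, get_calibration gives the robot as it stands.
- The arm moves only by the tool jog_arm, never from a script. Its argument "motion" is one flat list of numbers, 7 for each row, row after row: the shift along the tool's x, y, z as a fraction of full scale, then the turn, a rotation vector about the tool's x, y, z as a fraction of full scale, then the opening, from 0 (shut) to 1 (fully open). In form: [x, y, z, wx, wy, wz, grip, x, y, z, wx, wy, wz, grip, ...]. A call has 1 to 12 rows; each row is the pose to reach, as a shift and turn from the pose commanded when the call began, along the tool's axes at that moment; what a row does not reach only later rows make up. Full scale, the value 1, is 0.2 m for a shift and 90 degrees for a turn. A row lasts 1/8 s, in which the tool goes at most 62.5 mm and 10.7 degrees, less where a joint would pass 70% of its speed; a pose out of reach is approached as far as the arm can. A call with a number of a shift or a turn outside -1 to 1 is refused whole. A call with a gripper value outside its range is refused whole. The fingers move at their own pace and stop on an object; "newtons" is the grip in N (left out, the last holds). Time passes only in rows, so rows that repeat a pose let the fingers close. It gives the time, the measured TCP pose, the force, the opening and the grip force at its end, in the units of the state.
- env.get_state(): the state, without advancing time (a new reading comes with each control period).
- read_camera(name): name is "scene" or "side" or "wrist"; returns the picture (384x512x3 uint8, red, green, blue); there is no depth.
- get_calibration(name): a dict with "fx", "fy", "cx", "cy" (pixels), "dist" ([k1, k2, p1, p2, k3] as OpenCV has them; the pictures are not rectified), "world_from_camera" (4x4, takes a point from camera to world coordinates). Camera axes: x right, y down, z forward; pixel columns grow to the right and rows downward; lengths in m; the calibration is good to about 2 mm. A picture is of the moment at which its call begins: read the wrist's pose just before it. get_calibration takes no time and is no camera call; for the wrist camera it gives the pose at the moment of the call.
- env.hand_in(): hands the job in; it is judged then, once.
The state is a dict: "clock": time; "joint_pos": joint angles; "qvel": joint speeds; "tau": joint torques, N m; "tcp_pos": TCP position; "orientation": TCP orientation; "wrist_force": force on the tool from outside, world axes, zero at the start; "ft_torque": the same for the moment, N m; "finger_gap": finger opening in m; "grip_force": force on a finger pad.
Only numpy, scipy, OpenCV 4.12 (cv2) and the standard library are available. Lean on these libraries where they do the work, as an engineer would, in place of code of your own. Each camera call takes 0.05 s, during which the arm holds its last target. There are 200 camera calls.

## Working session

There is one attempt and no reset: what is moved stays moved. The work goes in short steps, Python scripts to look and compute and a tool call to move; the robot and the scene stay as the last step left them, time stands still between calls to the robot, and variables do not carry over. Pictures are saved under pics/ and viewed, at most 10 in all, crops included, and the job is handed in when it is done.

Besides the shell and the picture viewer there is one more tool, called in YAML: its name, and indented under it one key for each argument. jog_arm: Moves the arm, as the interface text tells. Shift numbers are shares of 0.2 m and turn numbers shares of 90 degrees, none past 1 either way. Its arguments: {"type":"object","properties":{"motion":{"type":"array","items":{"type":"number"}},"newtons":{"type":"number"}},"required":["motion"]}

```bash
mkdir -p pics
python3 - <<'E'
from workcell import env, read_camera, get_calibration
import cv2, numpy as np
for n in ("scene","side"):
    cv2.imwrite(f"pics/{n}0.png", cv2.resize(read_camera(n)[:,:,::-1],(800,600)))
    c=get_calibration(n); print(n,c["fx"],c["fy"],c["cx"],c["cy"],c["dist"]); print(np.round(c["world_from_camera"],3))
s=env.get_state(); print(s["clock"],s["tcp_pos"],s["orientation"],s["finger_gap"])
E
```

```text
scene 372.4591376200802 372.4591376200802 254.0944678183044 193.27042691075488 [-0.04099862  0.          0.          0.          0.        ]
[[-0.154  0.561 -0.813  1.299]
 [ 0.988  0.096 -0.121  0.092]
 [ 0.011 -0.822 -0.569  0.597]
 [ 0.     0.     0.     1.   ]]
side 480.1893816517288 480.1893816517288 251.30268621881493 190.97125287025543 [0.01732658 0.         0.         0.         0.        ]
[[ 0.82  -0.351  0.452  0.039]
 [-0.572 -0.525  0.631 -0.762]
 [ 0.016 -0.776 -0.631  0.814]
 [ 0.     0.     0.     1.   ]]
0.1 [5.74539176e-01 6.59190421e-05 2.30492393e-01] [-6.71889542e-04  7.07112912e-01  7.07100164e-01 -4.85420560e-04] 0.0852089778321432
```

View pics/scene0.png

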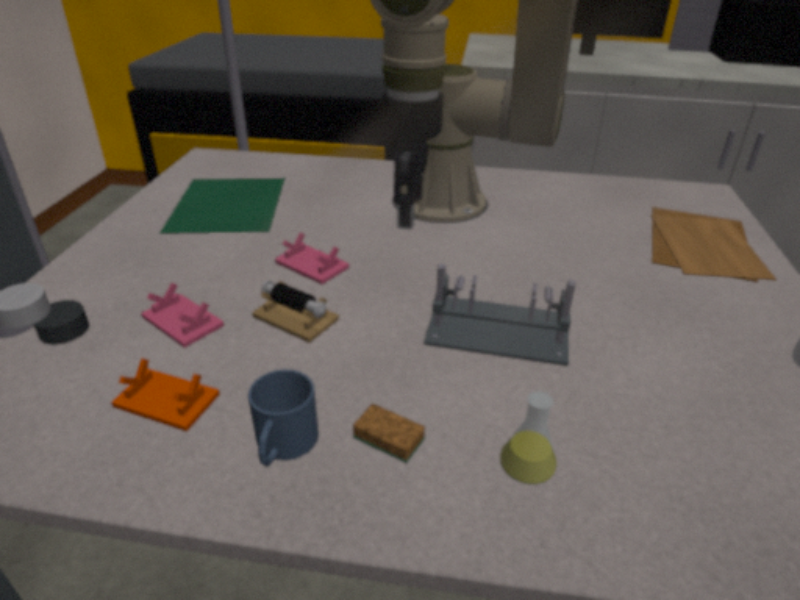

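View pics/side0.png

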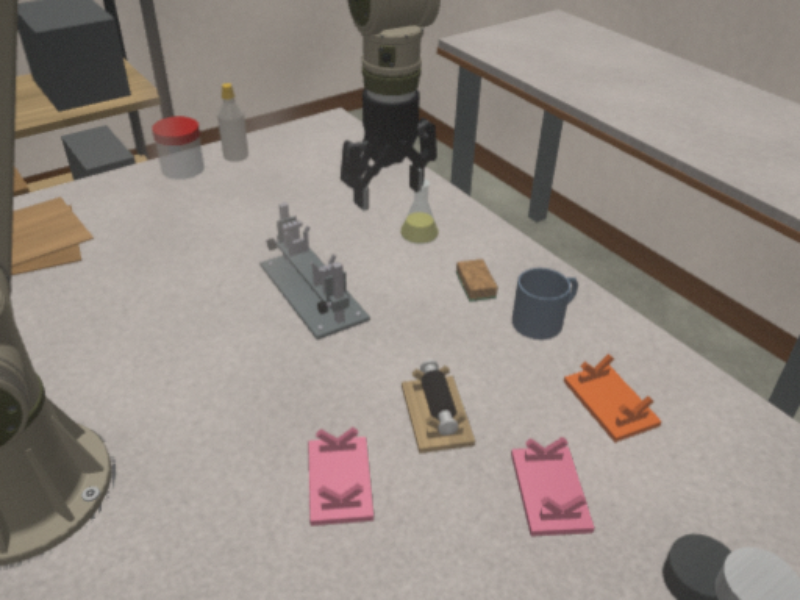

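The pictures show the roller in the plywood rest at scene (295,299) and side (438,398). The stand is at scene (500,325) and side (315,290). Pink and orange decoys stand around the rest. I'll take a rough triangulation first.

```bash
cat > h.py <<'E'
from workcell import env, read_camera, get_calibration
import cv2, numpy as np
def K(c): return np.array([[c["fx"],0,c["cx"]],[0,c["fy"],c["cy"]],[0,0,1]])
def plane(c,pts,z):
    """pixels (native) -> world points on height z"""
    u=cv2.undistortPoints(np.array(pts,float).reshape(-1,1,2),K(c),np.array(c["dist"])).reshape(-1,2)
    T=np.array(c["world_from_camera"]); d=np.c_[u,np.ones(len(u))]@T[:3,:3].T
    return T[:3,3]+d*((z-T[2,3])/d[:,2])[:,None]
def project(c,P):
    T=np.linalg.inv(np.array(c["world_from_camera"]))
    return cv2.projectPoints(np.array(P,float),cv2.Rodrigues(T[:3,:3])[0],T[:3,3],K(c),np.array(c["dist"]))[0].reshape(-1,2)
E
python3 - <<'E'
from h import *
f=.64
for n,r,s,ro in (("scene",[(253,315),(308,338),(338,318),(285,297)],[(427,342),(566,360),(571,322),(437,300)],[(267,292),(321,310)]),
            ("side",[(403,383),(420,450),(473,442),(456,377)],[(261,263),(317,334),(369,317),(310,245)],[(430,369),(449,427)])):
    c=get_calibration(n)
    for nm,p,z in(("rest",r,.012),("stand",s,.01),("roller",ro,.042)):
        w=plane(c,np.array(p)*f,z); print(n,nm,w[:,:2].round(3).tolist(),"mean",w.mean(0).round(3))
E
```

```text
scene rest [[0.543, -0.269], [0.589, -0.159], [0.527, -0.124], [0.481, -0.232]] mean [ 0.535 -0.196  0.012]
scene stand [[0.564, 0.032], [0.573, 0.252], [0.469, 0.269], [0.442, 0.037]] mean [0.512 0.147 0.01 ]
scene roller [[0.514, -0.25], [0.55, -0.145]] mean [ 0.532 -0.198  0.042]
side rest [[0.513, -0.132], [0.458, -0.248], [0.527, -0.278], [0.586, -0.166]] mean [ 0.521 -0.206  0.012]
side stand [[0.476, 0.256], [0.463, 0.035], [0.555, 0.024], [0.578, 0.256]] mean [0.518 0.143 0.01 ]
side roller [[0.544, -0.155], [0.498, -0.258]] mean [ 0.521 -0.206  0.042]
```

Run:
```python
from h import *
c=get_calibration("wrist"); print(c["fx"],c["cx"],c["cy"],c["dist"]); print(np.round(c["world_from_camera"],3))
for p in [(.515,.145,.01),(.527,-.2,.042)]: print(project(c,[p]))
print(plane(c,[(0,0),(511,0),(511,383),(0,383)],.05).round(3))
```

```text
278.28054676979116 253.67502164012475 192.87917526809218 [-0.02013575  0.          0.          0.          0.        ]
[[ 1.     0.    -0.002  0.575]
 [-0.    -0.947 -0.321  0.083]
 [-0.002  0.321 -0.947  0.372]
 [ 0.     0.     0.     1.   ]]
[[202.64502252  43.38045359]]
[[220.90556215 304.18999832]]
[[ 0.317  0.18   0.05 ]
 [ 0.835  0.18   0.05 ]
 [ 0.999 -0.357  0.05 ]
 [ 0.155 -0.358  0.05 ]]
```

jog_arm:
  motion: [0.3, -0.1, 0, 0, 0, 0, 1, 0.55, -0.2, 0, 0, 0, 0, 1, 0.82, -0.3, 0, 0, 0, 0, 1, 0.82, -0.3, 0, 0, 0, 0, 1, 0.82, -0.3, 0, 0, 0, 0, 1, 0.82, -0.3, 0, 0, 0, 0, 1]

```text
clock: 0.85
tcp_pos: [0.5155, 0.1629, 0.2311]
orientation: [0.0, 0.708, 0.706, -0.0]
wrist_force: [-0.1, -0.2, 0.2]
finger_gap: 0.0855
grip_force: 0.0
```

Run:
```python
from h import *
import json
c=get_calibration("wrist"); im=read_camera("wrist")
json.dump({k:np.array(v).tolist() for k,v in c.items()},open("w1.json","w"))
cv2.imwrite("pics/w1.png", cv2.resize(im[:,:,::-1],(800,600),interpolation=cv2.INTER_CUBIC)); print(env.get_state()["tcp_pos"],np.round(c["world_from_camera"],3))
```

```text
[0.51558544 0.16275179 0.23110998] [[ 1.    -0.002 -0.001  0.516]
 [-0.002 -0.947 -0.321  0.246]
 [-0.     0.321 -0.947  0.373]
 [ 0.     0.     0.     1.   ]]
```

View pics/w1.png

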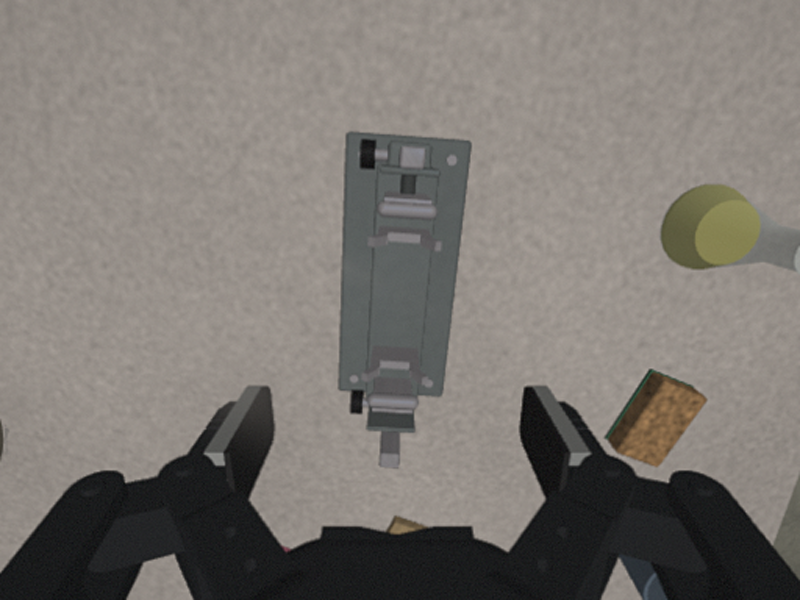

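The stand's base corners are at (347,132), (470,141), (441,396) and (339,390). The column tops are at (413,157) and (390,461), and the clip noses at about (408,207) and (393,402).

Run:
```python
from h import *
import json
c=json.load(open("w1.json")); f=.64
g=lambda p,z: plane(c,(np.array(p)+.5)*f-.5,z)
b=g([(347,132),(470,141),(441,396),(339,390)],.01); print(b.round(4)[:,:2].tolist(),b.mean(0).round(4))
print([np.linalg.norm(b[i]-b[i-1]).round(4) for i in range(4)])
d=(b[0]-b[3]+b[1]-b[2]); print("y-axis yaw deg",np.degrees(np.arctan2(-d[0],d[1])))
t=g([(413,157),(390,461)],.125); print("cols",t.round(4),np.linalg.norm(t[0]-t[1]),t.mean(0),np.degrees(np.arctan2(-(t[0]-t[1])[0],(t[0]-t[1])[1])))
for z in(.086,.096,.106,.116):
    n=g([(408,209),(393,402)],z); print(z,"noses",np.linalg.norm(n[0]-n[1]).round(4),n.mean(0).round(4))
```

```text
[[0.4774, 0.2628], [0.5738, 0.256], [0.558, 0.0278], [0.4611, 0.0345]] [0.5176 0.1453 0.01  ]
[np.float64(0.2289), np.float64(0.0966), np.float64(0.2287), np.float64(0.0971)]
y-axis yaw deg -4.020742879813494
cols [[0.525  0.2447 0.125 ]
 [0.5112 0.0458 0.125 ]] 0.19935744836184913 [0.51812567 0.14521353 0.125     ] -3.9729430555372875
0.086 noses 0.1442 [0.5183 0.1403 0.086 ]
0.096 noses 0.1392 [0.5182 0.144  0.096 ]
0.106 noses 0.1342 [0.5181 0.1477 0.106 ]
0.116 noses 0.1291 [0.5181 0.1514 0.116 ]
```

jog_arm:
  motion: [-0.3, 0, 0, 0, 0, 0, 1, -0.6, 0, 0, 0, 0, 0, 1, -0.9, 0.04, 0, 0, 0, 0, 1, -0.9, 0.04, 0, 0, 0, 0, 1, -0.9, 0.04, 0, 0, 0, 0, 1]

```text
clock: 1.52
tcp_pos: [0.5229, -0.0169, 0.2311]
orientation: [-0.0, 0.708, 0.706, 0.0]
wrist_force: [0.4, 0.1, -0.2]
finger_gap: 0.0856
grip_force: 0.0
```

jog_arm:
  motion: [-0.3, 0, 0, 0, 0, 0, 1, -0.6, 0, 0, 0, 0, 0, 1, -0.7, 0.03, 0, 0, 0, 0, 1, -0.7, 0.03, 0, 0, 0, 0, 1, -0.7, 0.03, 0, 0, 0, 0, 1]

```text
clock: 2.15
tcp_pos: [0.529, -0.1543, 0.2312]
orientation: [-0.001, 0.706, 0.708, 0.0]
wrist_force: [0.1, 1.0, -0.3]
finger_gap: 0.0849
grip_force: 0.0
```

Run:
```python
from h import *
import json
c=get_calibration("wrist"); im=read_camera("wrist")
json.dump({k:np.array(v).tolist() for k,v in c.items()},open("w2.json","w"))
cv2.imwrite("pics/w2.png", cv2.resize(im[:,:,::-1],(800,600),interpolation=cv2.INTER_CUBIC)); print(env.get_state()["tcp_pos"],np.round(c["world_from_camera"],3))
```

```text
[ 0.52900431 -0.15418918  0.23130439] [[ 1.     0.002  0.     0.529]
 [ 0.002 -0.947 -0.32  -0.071]
 [-0.001  0.32  -0.947  0.373]
 [ 0.     0.     0.     1.   ]]
```

View pics/w2.png

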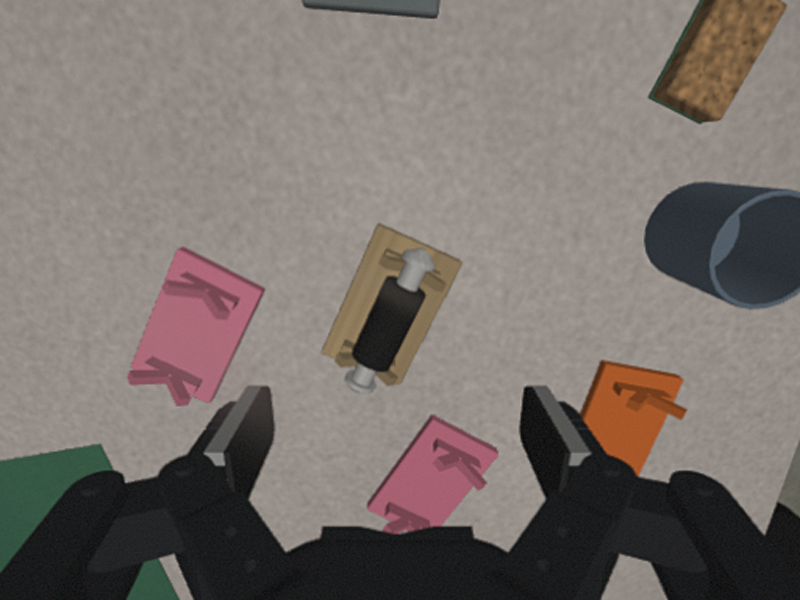

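The plywood rest has corners (379,224), (462,261), (401,384) and (322,353). The sleeve corners are (390,276), (425,290), (388,372) and (353,358).

Run:
```python
from h import *
import json
c=json.load(open("w2.json")); f=.64
g=lambda p,z: plane(c,(np.array(p)+.5)*f-.5,z)
for nm,p,z in(("rest",[(379,224),(462,261),(401,384),(322,353)],.012),("sleeve",[(390,276),(425,290),(388,372),(353,358)],.042)):
    b=g(p,z); d=(b[0]-b[3]+b[1]-b[2])
    print(nm,b.mean(0).round(4),"yaw",np.degrees(np.arctan2(-d[0],d[1])),[np.linalg.norm(b[i]-b[i-1]).round(4) for i in range(4)])
e=g([(420,254),(359,383)],.042);d=e[0]-e[1];print(e.mean(0),np.degrees(np.arctan2(-d[0],d[1])),np.linalg.norm(d))
s=env.get_state();print(s["tcp_pos"],s["orientation"],s["joint_pos"],s["wrist_force"])
```

```text
rest [ 0.5237 -0.2001  0.012 ] yaw -23.96928158190409 [np.float64(0.1291), np.float64(0.0768), np.float64(0.1287), np.float64(0.0791)]
sleeve [ 0.5228 -0.2038  0.042 ] yaw -22.948110797263766 [np.float64(0.078), np.float64(0.0301), np.float64(0.0789), np.float64(0.0322)]
[ 0.52237602 -0.20066416  0.042     ] -24.000808951240018 0.1235496571173387
[ 0.52900431 -0.15418918  0.23130439] [-3.43086930e-04  7.06327193e-01  7.07885420e-01  1.06087400e-04] [-4.29555180e-01  2.66861621e-01 -1.70756286e-02  1.28742883e+00
  4.37304900e-04  1.13903736e+00] [ 0.72593969  0.25634204 -0.07188342]
```

jog_arm:
  motion: [-0.08, -0.01, 0.1, 0, 0, 0.1, 1, -0.16, -0.02, 0.3, 0, 0, 0.2, 1, -0.225, -0.03, 0.5, 0, 0, 0.268, 1, -0.225, -0.03, 0.65, 0, 0, 0.268, 1, -0.225, -0.03, 0.65, 0, 0, 0.268, 1, -0.225, -0.03, 0.65, 0, 0, 0.268, 1, -0.225, -0.03, 0.65, 0, 0, 0.268, 1]

```text
clock: 3.08
tcp_pos: [0.5244, -0.2011, 0.1032]
orientation: [0.001, 0.839, 0.544, 0.001]
wrist_force: [-0.4, 0.0, -0.3]
finger_gap: 0.0853
grip_force: 0.0
```

Run:
```python
from h import *
import json
from scipy.spatial.transform import Rotation as R
c=get_calibration("wrist"); im=read_camera("wrist")
json.dump({k:np.array(v).tolist() for k,v in c.items()},open("w3.json","w"))
cv2.imwrite("pics/w3.png", cv2.resize(im[:,:,::-1],(800,600),interpolation=cv2.INTER_CUBIC))
s=env.get_state(); q=s["orientation"]; r=R.from_quat([*q[1:],q[0]])
print(s["tcp_pos"],r.as_matrix().round(4).tolist()); print("err tool", r.inv().apply(np.array([.523,-.201,.02])-s["tcp_pos"])/.2)
```

```text
[ 0.52420429 -0.20116749  0.10304969] [[0.408, 0.913, 0.0027], [0.913, -0.408, -0.0015], [-0.0002, 0.0031, -1.0]]
err tool [-0.00160159 -0.00711434  0.41522894]
```

View pics/w3.png

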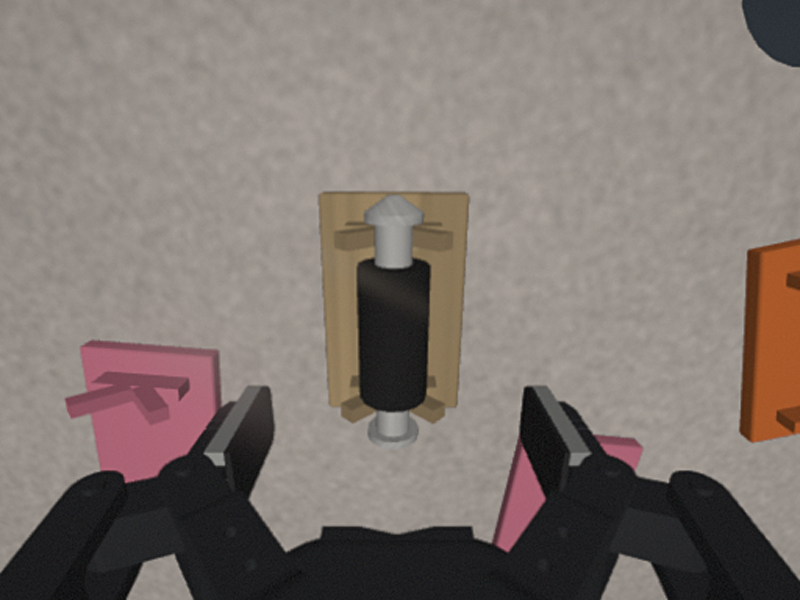

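The sleeve spans rows 262 to 409 and is centred on column 394, straight in the picture.

Run:
```python
from h import *
import json
c=json.load(open("w3.json")); f=.64
s=env.get_state(); ax=np.array([.408,.913]); ay=np.array([.913,-.408]); t=np.array([.5242,-.2012])
def rep(n,p,z):
    w=plane(c,[(np.array(p)+.5)*f-.5],z)[0,:2]-t; print(n,"along",(w@ax).round(4),"across",(w@ay).round(4))
rep("sleeve far L",(358,264),.042);rep("sleeve far R",(431,264),.042)
rep("sleeve near top",(394,410),.06);rep("neck L",(374,262),.042);rep("neck R",(412,262),.042)
rep("near L",(360,402),.042);rep("near R",(427,402),.042)
rep("disc far L",(364,217),.042);rep("disc far R",(423,217),.042);rep("disc near L",(368,432),.042);rep("disc near R",(418,432),.042)
for p in[(320,193),(468,193),(457,407),(330,407)]: rep("rest",p,.012)
```

```text
sleeve far L along 0.0336 across -0.0179
sleeve far R along 0.0336 across 0.017
sleeve near top along -0.0356 across -0.0008
neck L along 0.0346 across -0.0103
neck R along 0.0346 across 0.0079
near L along -0.0422 across -0.019
near R along -0.0423 across 0.0169
disc far L along 0.056 across -0.0145
disc far R along 0.0559 across 0.0128
disc near L along -0.0611 across -0.0152
disc near R along -0.0612 across 0.0123
rest along 0.0644 across -0.0394
rest along 0.0643 across 0.038
rest along -0.0644 across 0.038
rest along -0.0643 across -0.0405
```

jog_arm:
  motion: [-0.005, -0.006, 0.15, 0, 0, 0, 1, -0.005, -0.006, 0.3, 0, 0, 0, 1, -0.005, -0.006, 0.415, 0, 0, 0, 1, -0.005, -0.006, 0.415, 0, 0, 0, 1, -0.005, -0.006, 0.415, 0, 0, 0, 1, -0.005, -0.006, 0.415, 0, 0, 0, 1]

```text
clock: 3.88
tcp_pos: [0.5227, -0.2021, 0.0199]
orientation: [0.001, 0.839, 0.544, 0.001]
wrist_force: [-0.4, -0.5, 0.7]
finger_gap: 0.0853
grip_force: 0.0
```

jog_arm:
  motion: [0, 0, 0, 0, 0, 0, 0.3, 0, 0, 0, 0, 0, 0, 0.2, 0, 0, 0, 0, 0, 0, 0.1, 0, 0, 0, 0, 0, 0, 0, 0, 0, 0, 0, 0, 0, 0, 0, 0, 0, 0, 0, 0, 0, 0, 0, 0, 0, 0, 0, 0, 0, 0, 0, 0, 0, 0, 0]
  newtons: 80

```text
clock: 4.88
tcp_pos: [0.5222, -0.2018, 0.0188]
orientation: [0.001, 0.839, 0.544, 0.0]
wrist_force: [1.2, -1.6, 5.9]
finger_gap: 0.034
grip_force: 79.1
```

jog_arm:
  motion: [0, 0, -0.05, 0, 0, 0, 0, 0, 0, -0.15, 0, 0, 0, 0, 0, 0, -0.4, 0, 0, 0, 0, 0, 0, -0.65, 0, 0, 0, 0, 0, 0, -0.9, 0, 0, 0, 0, 0, 0, -0.9, 0, 0, 0, 0, 0, 0, -0.9, 0, 0, 0, 0, 0, 0, -0.9, 0, 0, 0, 0]

```text
clock: 5.88
tcp_pos: [0.5201, -0.2006, 0.1959]
orientation: [-0.002, 0.839, 0.544, -0.001]
wrist_force: [-0.3, 1.1, -3.5]
finger_gap: 0.0342
grip_force: 80.5
```

Run:
```python
from h import *
import json
from scipy.spatial.transform import Rotation as R
c=get_calibration("wrist"); im=read_camera("wrist")
json.dump({k:np.array(v).tolist() for k,v in c.items()},open("w4.json","w"))
cv2.imwrite("pics/w4.png", cv2.resize(im[150:,80:432,::-1],(800,532),interpolation=cv2.INTER_CUBIC))
s=env.get_state(); q=s["orientation"]; r=R.from_quat([*q[1:],q[0]])
print(s["tcp_pos"],r.as_matrix().round(4).tolist(),s["wrist_force"],s["ft_torque"],s["joint_pos"])
print("err tool (yaw old)", r.inv().apply(np.array([.518,.1453,.2])-s["tcp_pos"])/.2)
```

```text
[ 0.52023485 -0.2007436   0.19608609] [[0.4087, 0.9127, -0.0038], [0.9127, -0.4087, 0.0021], [0.0004, -0.0043, -1.0]] [-0.03508056  0.35133025 -3.06479082] [ 0.00801323  0.02411022 -0.04433985] [-5.12226791e-01  2.95472824e-01 -6.50937201e-02  1.21457219e+00
 -6.65018903e-06  1.47957832e+00]
err tool (yaw old) [ 1.57457059 -0.71738288 -0.01585467]
```

View pics/w4.png

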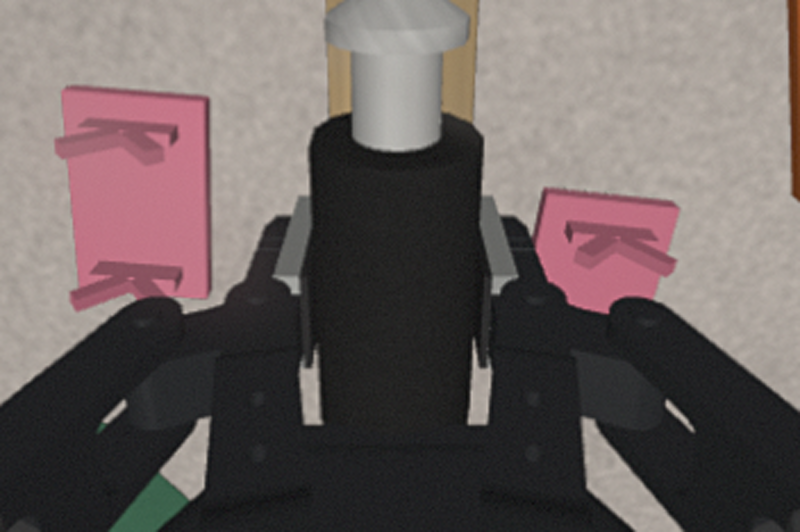

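The roller is held between the pads, straight in the grip: its sleeve is centred at column 396 of the crop. Next I carry it toward the stand.

jog_arm:
  motion: [0.1, -0.045, 0, 0, 0, -0.03, 0, 0.3, -0.14, 0, 0, 0, -0.1, 0, 0.5, -0.23, 0, 0, 0, -0.17, 0, 0.7, -0.32, 0, 0, 0, -0.22, 0, 0.9, -0.41, 0, 0, 0, -0.2235, 0, 0.98, -0.45, 0, 0, 0, -0.2235, 0, 0.98, -0.45, 0, 0, 0, -0.2235, 0, 0.98, -0.45, 0, 0, 0, -0.2235, 0, 0.98, -0.45, 0, 0, 0, -0.2235, 0]

```text
clock: 7.05
tcp_pos: [0.5196, 0.0132, 0.1982]
orientation: [0.0, 0.732, 0.681, -0.0]
wrist_force: [0.1, 0.2, -2.8]
finger_gap: 0.0342
grip_force: 80.4
```

```bash
cat >> h.py <<'E'
from scipy.spatial.transform import Rotation as R
def err(target):
    s=env.get_state(); q=s["orientation"]; r=R.from_quat([*q[1:],q[0]]); m=r.as_matrix()
    print("tcp",s["tcp_pos"].round(4) if hasattr(s["tcp_pos"],"round") else s["tcp_pos"],"yaw",np.degrees(np.arctan2(-m[0,0],m[1,0])).round(2),"z",m[2].round(4),"F",np.round(s["wrist_force"],2),"T",np.round(s["ft_torque"],3))
    print("tool shift",(r.inv().apply(np.array(target)-s["tcp_pos"])/.2).round(4))
E
python3 -c "
from h import *
err([.518,.1453,.196])"
```

```text
tcp [0.5196 0.0132 0.1982] yaw -4.09 z [-2.e-04 -0.e+00 -1.e+00] F [ 0.1   0.2  -2.81] T [-0.    -0.03  -0.026]
tool shift [ 0.6581 -0.055   0.0109]
```

jog_arm:
  motion: [0.2, -0.02, 0, 0, 0, 0, 0, 0.45, -0.04, 0, 0, 0, 0, 0, 0.6581, -0.055, 0, 0, 0, 0, 0, 0.6581, -0.055, 0.1, 0, 0, 0, 0, 0.6581, -0.055, 0.2, 0, 0, 0, 0, 0.6581, -0.055, 0.3, 0, 0, 0, 0, 0.6581, -0.055, 0.3, 0, 0, 0, 0, 0.6581, -0.055, 0.3, 0, 0, 0, 0]

```text
clock: 8.05
tcp_pos: [0.5183, 0.1458, 0.139]
orientation: [0.0, 0.732, 0.682, 0.0]
wrist_force: [-0.4, -0.7, -3.2]
finger_gap: 0.034
grip_force: 80.3
```

Run:
```python
from h import *
import json
err([.518,.1453,.127])
a=read_camera("side"); c=get_calibration("wrist"); b=read_camera("wrist")
json.dump({k:np.array(v).tolist() for k,v in c.items()},open("w5.json","w"))
A=cv2.resize(a[90:240,140:280,::-1],(560,600),interpolation=cv2.INTER_CUBIC)
cv2.imwrite("pics/s5.png",A)
cv2.imwrite("pics/w5.png", cv2.resize(b[:,:,::-1],(800,600),interpolation=cv2.INTER_CUBIC))
```

```text
tcp [0.5183 0.1458 0.139 ] yaw -4.06 z [ 1.e-04  8.e-04 -1.e+00] F [-0.37 -0.71 -3.18] T [ 0.015 -0.011  0.   ]
tool shift [-0.0024 -0.0016  0.0599]
```

View pics/s5.png

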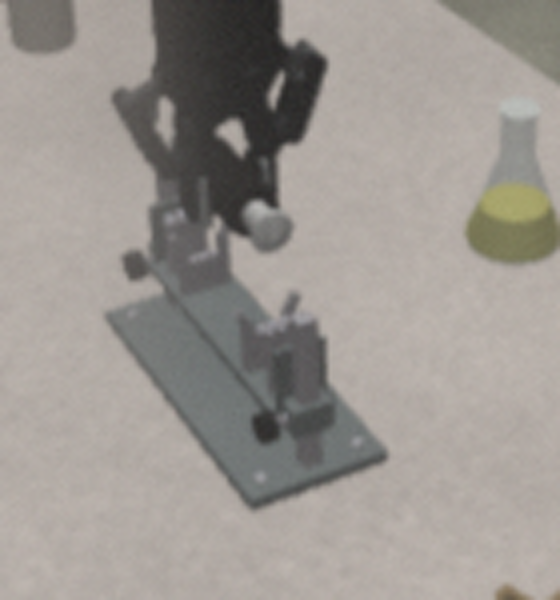

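View pics/w5.png

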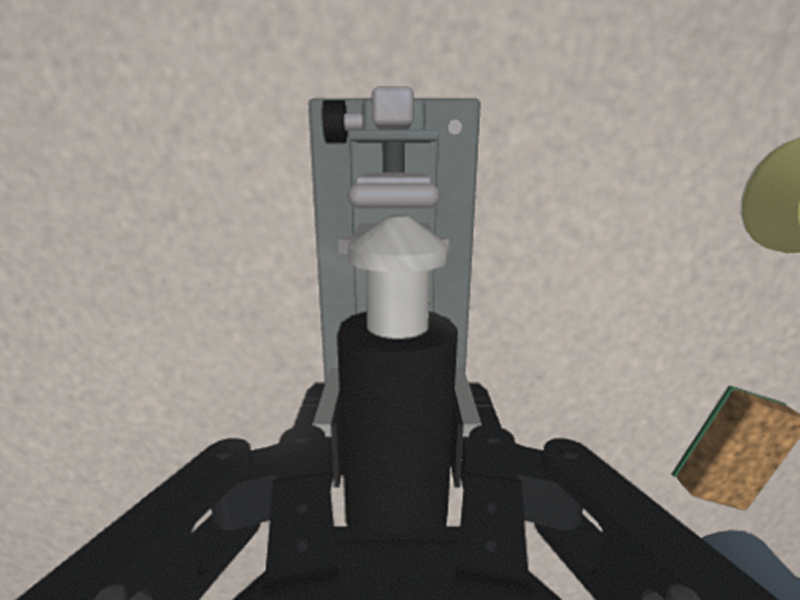

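The side crop shows the roller above the stand, its near disc at (268,228). In the wrist picture the +y nose spans (351..439,193) and the roller end tip is at (398,217). The column top is at (393,107). I'll check alignment, level and head height.

Run:
```python
from h import *
import json
c=json.load(open("w5.json")); f=.64
s=env.get_state(); q=s["orientation"]; m=R.from_quat([*q[1:],q[0]]).as_matrix(); t=np.array(s["tcp_pos"])
pos=lambda a,b,h: t+m@np.array([a,b,-h])
px=lambda P:((project(c,[P])+.5)/f-.5).round(1)[0]
for off in(-.002,0,.002):
  for h in (.021,.023,.025):
    print(off,h,"tip",px(pos(.068+off,0,h)),"rimL/R in",px(pos(.056+off,-.014,h)),px(pos(.056+off,.014,h)),"sleeveL/R",px(pos(.036+off,-.018,h)),px(pos(.036+off,.018,h)))
g=lambda p,z:(plane(c,[(np.array(p)+.5)*f-.5],z)[0]-t)@m
for z in(.09,.1,.11):
    a,b=g((351,193),z),g((439,193),z); print(z,"nose len",(b-a)[1].round(4),"mid",((a+b)/2).round(4))
print("col",g((393,107),.125).round(4)); print("base",g((311,100),.01).round(4),g((480,100),.01).round(4))
# side view: near end (-y), tip
c2=get_calibration("side")
for h in(.021,.023,.025):
  p=project(c2,[pos(-.068,0,h),pos(-.056,0,h),pos(-.048,0,h)]); print("side pred crop",((p-[140,90])*4).round(1).tolist())
```

```text
-0.002 0.021 tip [395.  219.3] rimL/R in [345.8 261.8] [444.2 261.8] sleeveL/R [335. 327.] [455.3 327. ]
-0.002 0.023 tip [394.9 220.4] rimL/R in [345.1 263.5] [445.  263.4] sleeveL/R [334.1 329.6] [456.1 329.6]
-0.002 0.025 tip [394.9 221.4] rimL/R in [344.2 265.2] [445.7 265.2] sleeveL/R [333.2 332.2] [457.  332.2]
0 0.021 tip [395. 212.] rimL/R in [345.6 254.9] [444.5 254.9] sleeveL/R [334.7 320.8] [455.5 320.8]
0 0.023 tip [394.9 212.9] rimL/R in [344.8 256.5] [445.2 256.5] sleeveL/R [333.8 323.3] [456.4 323.2]
0 0.025 tip [394.9 213.9] rimL/R in [344.  258.1] [446.  258.1] sleeveL/R [332.8 325.8] [457.3 325.8]
0.002 0.021 tip [394.9 204.6] rimL/R in [345.3 247.9] [444.7 247.9] sleeveL/R [334.4 314.5] [455.8 314.5]
0.002 0.023 tip [394.9 205.4] rimL/R in [344.5 249.4] [445.5 249.4] sleeveL/R [333.5 316.9] [456.7 316.9]
0.002 0.025 tip [394.9 206.2] rimL/R in [343.7 250.9] [446.2 250.9] sleeveL/R [332.5 319.4] [457.6 319.3]
0.09 nose len 0.0377 mid [ 0.0673 -0.0003  0.0494]
0.1 nose len 0.0357 mid [ 0.0681 -0.0002  0.0394]
0.11 nose len 0.0338 mid [ 0.069  -0.0002  0.0294]
col [ 0.0979 -0.0007  0.0144]
base [ 0.1128 -0.0485  0.1293] [0.1127 0.0481 0.1295]
side pred crop [[276.6, 237.8], [267.6, 228.0], [261.6, 221.6]]
side pred crop [[276.4, 235.0], [267.4, 225.3], [261.5, 218.9]]
side pred crop [[276.3, 232.2], [267.3, 222.5], [261.3, 216.1]]
```

jog_arm:
  motion: [-0.002, -0.004, 0.06, 0, 0, 0, 0, -0.002, -0.004, 0.12, 0, 0, 0, 0, -0.002, -0.004, 0.165, 0, 0, 0, 0, -0.002, -0.004, 0.165, 0, 0, 0, 0, -0.002, -0.004, 0.165, 0, 0, 0, 0]

```text
clock: 8.78
tcp_pos: [0.517, 0.146, 0.1053]
orientation: [0.0, 0.731, 0.682, 0.0]
wrist_force: [0.2, -0.2, -2.7]
finger_gap: 0.0343
grip_force: 80.3
```

jog_arm:
  motion: [0, 0, 0.01, 0, 0, 0, 0, 0, 0, 0.02, 0, 0, 0, 0, 0, 0, 0.02, 0, 0, 0, 0, 0, 0, 0.02, 0, 0, 0, 0]

```text
clock: 9.28
tcp_pos: [0.5169, 0.146, 0.1014]
orientation: [0.0, 0.731, 0.682, 0.0]
wrist_force: [-0.2, -0.1, -2.5]
finger_gap: 0.0343
grip_force: 80.3
```

jog_arm:
  motion: [0, 0, 0.01, 0, 0, 0, 0, 0, 0, 0.02, 0, 0, 0, 0, 0, 0, 0.02, 0, 0, 0, 0, 0, 0, 0.02, 0, 0, 0, 0]

```text
clock: 9.78
tcp_pos: [0.5169, 0.146, 0.0973]
orientation: [0.0, 0.731, 0.682, 0.0]
wrist_force: [0.6, -0.9, -3.5]
finger_gap: 0.0344
grip_force: 80.3
```

jog_arm:
  motion: [0, 0, 0.01, 0, 0, 0, 0, 0, 0, 0.015, 0, 0, 0, 0, 0, 0, 0.015, 0, 0, 0, 0, 0, 0, 0.015, 0, 0, 0, 0]

```text
clock: 10.28
tcp_pos: [0.5169, 0.146, 0.0943]
orientation: [0.0, 0.731, 0.682, 0.0]
wrist_force: [-0.6, -0.3, -2.6]
finger_gap: 0.0343
grip_force: 80.3
```

jog_arm:
  motion: [0, 0, 0.01, 0, 0, 0, 0, 0, 0, 0.015, 0, 0, 0, 0, 0, 0, 0.015, 0, 0, 0, 0, 0, 0, 0.015, 0, 0, 0, 0]

```text
clock: 10.78
tcp_pos: [0.5169, 0.1459, 0.0913]
orientation: [0.0, 0.731, 0.682, 0.0]
wrist_force: [-0.6, 0.6, -2.5]
finger_gap: 0.0341
grip_force: 80.3
```

jog_arm:
  motion: [0, 0, 0.01, 0, 0, 0, 0, 0, 0, 0.015, 0, 0, 0, 0, 0, 0, 0.015, 0, 0, 0, 0, 0, 0, 0.015, 0, 0, 0, 0]

```text
clock: 11.28
tcp_pos: [0.5169, 0.1459, 0.0883]
orientation: [0.0, 0.731, 0.682, 0.0]
wrist_force: [0.4, -0.1, -1.9]
finger_gap: 0.0339
grip_force: 80.3
```

jog_arm:
  motion: [0, 0, 0.01, 0, 0, 0, 0, 0, 0, 0.015, 0, 0, 0, 0, 0, 0, 0.015, 0, 0, 0, 0, 0, 0, 0.015, 0, 0, 0, 0]

```text
clock: 11.78
tcp_pos: [0.5169, 0.1459, 0.0853]
orientation: [0.0, 0.731, 0.682, -0.0]
wrist_force: [-0.3, -0.7, -2.3]
finger_gap: 0.034
grip_force: 80.3
```

jog_arm:
  motion: [0, 0, 0.01, 0, 0, 0, 0, 0, 0, 0.01, 0, 0, 0, 0, 0, 0, 0.01, 0, 0, 0, 0]

```text
clock: 12.15
tcp_pos: [0.5174, 0.146, 0.0836]
orientation: [0.0, 0.731, 0.682, 0.0]
wrist_force: [0.5, -0.8, -0.2]
finger_gap: 0.0345
grip_force: 80.6
```

jog_arm:
  motion: [0, 0, 0.01, 0, 0, 0, 0, 0, 0, 0.01, 0, 0, 0, 0, 0, 0, 0.01, 0, 0, 0, 0]

```text
clock: 12.52
tcp_pos: [0.5177, 0.1461, 0.0818]
orientation: [0.001, 0.731, 0.682, 0.001]
wrist_force: [2.2, -1.3, 3.2]
finger_gap: 0.0341
grip_force: 81.0
```

jog_arm:
  motion: [0, 0, 0.01, 0, 0, 0, 0, 0, 0, 0.01, 0, 0, 0, 0, 0, 0, 0.01, 0, 0, 0, 0]

```text
clock: 12.9
tcp_pos: [0.5158, 0.146, 0.0787]
orientation: [-0.001, 0.731, 0.682, -0.001]
wrist_force: [-0.7, 0.9, -0.6]
finger_gap: 0.0344
grip_force: 80.6
```

jog_arm:
  motion: [0, 0, 0.01, 0, 0, 0, 0, 0, 0, 0.01, 0, 0, 0, 0, 0, 0, 0.01, 0, 0, 0, 0]

```text
clock: 13.28
tcp_pos: [0.5168, 0.1457, 0.0767]
orientation: [-0.0, 0.732, 0.682, -0.0]
wrist_force: [2.5, 0.1, -3.7]
finger_gap: 0.0343
grip_force: 80.2
```

jog_arm:
  motion: [0, 0, 0.01, 0, 0, 0, 0, 0, 0, 0.01, 0, 0, 0, 0, 0, 0, 0.01, 0, 0, 0, 0]

```text
clock: 13.65
tcp_pos: [0.5169, 0.1459, 0.0752]
orientation: [0.0, 0.731, 0.682, -0.0]
wrist_force: [0.5, -0.2, -2.1]
finger_gap: 0.0344
grip_force: 80.6
```

jog_arm:
  motion: [0, 0, 0.01, 0, 0, 0, 0, 0, 0, 0.01, 0, 0, 0, 0, 0, 0, 0.01, 0, 0, 0, 0]

```text
clock: 14.02
tcp_pos: [0.5171, 0.1459, 0.0733]
orientation: [0.0, 0.731, 0.682, 0.0]
wrist_force: [2.3, -0.5, -0.1]
finger_gap: 0.0339
grip_force: 80.6
```

jog_arm:
  motion: [0, 0, 0.01, 0, 0, 0, 0, 0, 0, 0.01, 0, 0, 0, 0, 0, 0, 0.01, 0, 0, 0, 0]

```text
clock: 14.4
tcp_pos: [0.5162, 0.1458, 0.0701]
orientation: [-0.001, 0.731, 0.682, -0.001]
wrist_force: [3.1, -1.0, -10.0]
finger_gap: 0.0346
grip_force: 80.4
```

jog_arm:
  motion: [0, 0, 0.005, 0, 0, 0, 0, 0, 0, 0.005, 0, 0, 0, 0]

```text
clock: 14.65
tcp_pos: [0.5162, 0.146, 0.0701]
orientation: [-0.0, 0.731, 0.682, -0.0]
wrist_force: [0.3, -0.2, -6.7]
finger_gap: 0.0343
grip_force: 80.6
```

jog_arm:
  motion: [0, 0, 0.005, 0, 0, 0, 0, 0, 0, 0.005, 0, 0, 0, 0]

```text
clock: 14.9
tcp_pos: [0.5165, 0.146, 0.0692]
orientation: [-0.0, 0.731, 0.682, -0.0]
wrist_force: [-0.4, 0.0, -5.7]
finger_gap: 0.0345
grip_force: 80.7
```

jog_arm:
  motion: [0, 0, 0.005, 0, 0, 0, 0, 0, 0, 0.005, 0, 0, 0, 0]

```text
clock: 15.15
tcp_pos: [0.5169, 0.1459, 0.0681]
orientation: [0.0, 0.731, 0.682, -0.0]
wrist_force: [-0.4, 0.5, -6.1]
finger_gap: 0.0342
grip_force: 80.7
```

jog_arm:
  motion: [0, 0, 0.005, 0, 0, 0, 0, 0, 0, 0.005, 0, 0, 0, 0]

```text
clock: 15.4
tcp_pos: [0.517, 0.1459, 0.0672]
orientation: [0.0, 0.731, 0.682, 0.0]
wrist_force: [0.7, -0.4, -6.7]
finger_gap: 0.0344
grip_force: 80.7
```

jog_arm:
  motion: [0, 0, 0.005, 0, 0, 0, 0, 0, 0, 0.005, 0, 0, 0, 0]

```text
clock: 15.65
tcp_pos: [0.5171, 0.146, 0.0667]
orientation: [0.0, 0.731, 0.682, 0.0]
wrist_force: [-1.4, -0.5, -1.3]
finger_gap: 0.0345
grip_force: 81.2
```

jog_arm:
  motion: [0, 0, 0.003, 0, 0, 0, 0, 0, 0, 0.003, 0, 0, 0, 0]

```text
clock: 15.9
tcp_pos: [0.5171, 0.146, 0.0665]
orientation: [0.0, 0.731, 0.682, 0.0]
wrist_force: [-2.8, -1.0, 5.3]
finger_gap: 0.0339
grip_force: 81.5
```

jog_arm:
  motion: [0, 0, 0.003, 0, 0, 0, 0, 0, 0, 0.003, 0, 0, 0, 0]

```text
clock: 16.15
tcp_pos: [0.5172, 0.146, 0.0665]
orientation: [0.0, 0.731, 0.682, 0.001]
wrist_force: [-3.7, -1.1, 9.9]
finger_gap: 0.034
grip_force: 82.1
```

Run:
```python
from h import *
err([.518,.1453,.0665])
```

```text
tcp [0.5172 0.146  0.0665] yaw -4.0 z [ 1.0e-04  1.4e-03 -1.0e+00] F [-3.7  -1.13  9.92] T [-0.272  0.879  0.006]
tool shift [-0.0031  0.0043 -0.0001]
```

jog_arm:
  motion: [0, 0, 0, 0, 0, 0, 0.5, 0, 0, 0, 0, 0, 0, 0.7, 0, 0, 0, 0, 0, 0, 0.7, 0, 0, 0, 0, 0, 0, 0.7, 0, 0, 0, 0, 0, 0, 0.7]

```text
clock: 16.77
tcp_pos: [0.5169, 0.146, 0.065]
orientation: [-0.0, 0.731, 0.682, 0.0]
wrist_force: [0.1, 0.1, -0.5]
finger_gap: 0.0596
grip_force: 0.0
```

jog_arm:
  motion: [0, 0, -0.1, 0, 0, 0, 0.7, 0, 0, -0.3, 0, 0, 0, 0.7, 0, 0, -0.6, 0, 0, 0, 0.8, 0, 0, -0.7, 0, 0, 0, 0.8, 0, 0, -0.7, 0, 0, 0, 0.8, 0, 0, -0.7, 0, 0, 0, 0.8]

```text
clock: 17.52
tcp_pos: [0.5161, 0.1458, 0.2037]
orientation: [-0.001, 0.731, 0.682, -0.001]
wrist_force: [1.2, 0.4, 0.1]
finger_gap: 0.0681
grip_force: 0.0
```

Run:
```python
from h import *
import json
err([.518,.1453,.2])
a=read_camera("side"); c=get_calibration("wrist"); b=read_camera("wrist")
json.dump({k:np.array(v).tolist() for k,v in c.items()},open("w6.json","w"))
A=cv2.resize(a[120:220,160:250,::-1],(400,444),interpolation=cv2.INTER_CUBIC)
B=cv2.resize(b[60:320,150:384,::-1],(400,444),interpolation=cv2.INTER_CUBIC)
cv2.imwrite("pics/6.png",np.hstack([A,B]))
```

```text
tcp [0.5161 0.1458 0.2037] yaw -4.01 z [-4.0e-04 -1.8e-03 -1.0e+00] F [1.18 0.36 0.09] T [ 0.045  0.039 -0.011]
tool shift [-0.0021  0.0095  0.0187]
```

View pics/6.png

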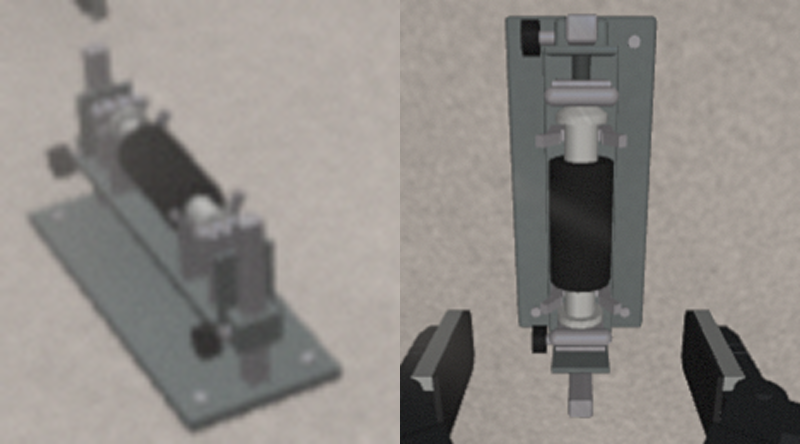

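Both noses sit over the roller's end discs and the sleeve lies level and centred, at (580,225) in the right half. The moments while pressing were fully explained by the side forces, so the 13 N push was shared evenly by both seats. The arm is clear, so I'm handing in.

```bash
python3 -c "
from workcell import env
print(env.hand_in())"
```

```text
the job is handed in; nothing more can be done
None
```

The roller snapped in past both clips, took an even push of about 13 N on both seats and was let go; I handed the job in at about 17.6 s with the arm clear and never touched the mug, flask or sanding block (no verdict was returned).

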